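# Pump the bench bar clamp onto the charcoal block and keep it gripped

## Robot

A 7-joint arm with a two-finger parallel gripper is mounted at the origin on a cart in front of the work surface, level with it; the furniture and walls round the work are solid. World frame = base frame: x ahead of the robot, y to its left, z up, the work surface at z = 0. Lengths are in m, angles in rad, forces in N, time in s.
With the tool pointing down it reaches from about 0.4 to 0.85 m from the base axis. Payload 4.4 kg.
Tool frame: the origin (TCP) lies between the finger pads; the fingertips stand 22 mm ahead of it and the grasp point (between the pads) lies 3 mm ahead of it; z points along the fingers, y is the direction in which the jaws open and shut (so a half turn about z gives the same grasp; the last joint's range is limited). The gripper opens to 94 mm and grips with 3 to 60 N. Pads are 16 mm wide; open, the fingers measure 119 mm over their backs; the gripper's body (75 mm by 177 mm) begins 78 mm behind the grasp point.
Start: joints at [-1.232, 0.628, 0.038, 1.517, -0.027, 0.996, -0.02], TCP at [0.256, 0.597, 0.227] pointing down, gripper open.
Joint ranges: [-3.06, 3.06], [-0.37, 2.12], [-1.25, 1.32], [0.18, 2.47], [-1.1, 4.24], [0.23, 1.98], [-2.94, 2.94]. Speed limits (rad/s): [2.57, 2.57, 3.14, 3.14, 3.14, 3.14, 3.14].

## Interface

Orientations are given as a unit quaternion [w, x, y, z].
In Python, from bench import bot, viewer gives the robot as it stands. The module is installed in compiled form; this text tells all that it offers. Calls block until the motion is done:
- bot.movep(position, orientation): joint-space move of the TCP to a pose.
- bot.servo_line(position, orientation=None, rate=0.15, contact_N=None): straight line of the TCP; orientation=None keeps the orientation; rate is the mean speed in m/s. With contact_N (N) it stops when the force on the tool has changed by that much, and returns True; else False.
- bot.move_joints(angles): joint-space move.
- bot.gripper_to(opening, effort=None): opening from 0.0 (shut) to 1.0 (fully open); effort is the grip in N (None keeps the last); returns when the fingers have stopped.
- bot.dwell(seconds).
- bot.ik(position, orientation): joint angles nearest the present ones, or None.
- viewer.camera(name): name is "side" or "top"; returns the picture (384x512x3 uint8, red, green, blue); there is no depth.
- viewer.get_calibration(name): a dict with "fov_y" (degrees; the focal length in pixels is half the picture's height over the tangent of half this angle, whatever the lens; pixels are square), "cx", "cy" (the principal point, pixels), "dist" ([k1, k2, p1, p2, k3] as OpenCV has them; the pictures are not rectified), "T" (4x4, takes a point from camera to world coordinates). Camera axes: x right, y up, looking along -z (the intrinsics and any distortion apply to the point x, -y, -z); pixel columns grow to the right and rows downward; lengths in m; the calibration is good to about 2 mm. A picture is of the moment at which its call begins. get_calibration takes no time and is no camera call.
A pose or a line that the arm cannot do raises bot.Unreachable and nothing moves.
- bot.job_done(): hands the job in, once; it reports no verdict.
Readings, each from a call of its own:
- bot.get_t(): time.
- bot.get_qpos(): joint angles.
- bot.get_qd(): joint speeds.
- bot.get_tau(): joint torques, N m.
- bot.get_tool_pos(): TCP position.
- bot.get_orientation(): TCP orientation.
- bot.get_ft_force(): force on the tool from outside, world axes, zero at the start.
- bot.get_moment(): the same for the moment, N m.
- bot.get_opening(): opening from 0.0 (shut) to 1.0 (fully open).
Only numpy, scipy, OpenCV 4.12 (cv2) and the standard library are available. Lean on these libraries where they do the work, as an engineer would, in place of code of your own. Each camera call takes 0.05 s, during which the arm holds its last target.

## Task

Swing the cover door of the bench clamp wide open by its knob, then pump the clamp's trigger against its handle, with full squeezes and full releases, until the jaw has pressed the charcoal block firmly against the anvil. The charcoal is brittle, so squeeze gently and do not crush it; move the jaw only by the trigger, leave the things round about alone, and finish while still holding the trigger squeezed so that the jaw keeps gripping the block.

Things in the scene. Friction and masses are not known exactly. Their poses are not given: they have to be found in the camera images.
- clamp: bar clamp fixed on the bench; stands elsewhere and turned each time. Base plate 130 x 375 x 10 mm. Origin on the worktop below the grip; z up; the jaw runs along -y (robot's right), x away from the robot. Fixed black upright handle: 30 mm wide, y +6 to +22 mm, top z = 134 mm; trigger on its -y side. Cover's hinge pillar at y = +100 mm, 16 mm thick, 150 mm high. Anvil 56 mm high at the -y end
- grip (a point): point midway between the handle's outer face (y = +22 mm) and the fully squeezed trigger's, at a good height to grip from above (z = 112 mm; clamp frame x 0, y +1.5 mm); axes as the clamp's, so fingers close along y. Across handle and trigger: 57 mm released (60 mm at their tops, y +22 to -38 mm), 42 mm squeezed; lower the open fingers clear of both. Cheeks below reach up to z = 76 mm
- trigger (a joint): black paddle, 26 x 12 mm, hinged at z = 66 mm, top at 126 mm. 0 released, 0.34 rad squeezed (15 mm towards the handle). A spring of 3 to 5 N returns it. A full squeeze after a full release drives the jaw on by 8 to 12 mm (ratchet, 4 mm teeth); letting go leaves the jaw. Against the work it stops in mid stroke; press on the work is about 1.3 x (finger force - 4 N) - 5 N: 20 N gives 16 N
- trigger_pad (a point): middle of the trigger's outer face (the -y side), where a finger presses; moves with the trigger
- jaw (a joint): travel of the sliding jaw and its bar in m: 0 fully back, 0.062 farthest to -y; starts between 0.010 and 0.023; stays where it is left (friction 5 N)
- pad (a joint): spring pad on the jaw's front: 0 sprung out, grows as it is pressed in, at most 6 mm, spring 8 N per mm, so its value times 8000 N/m is the force on the block
- pad_face (a point): centre of the pad's rubber face (80 x 30 mm) that meets the block, 32 mm above the worktop; looks to -y of the clamp
- anvil_face (a point): centre of the anvil's face, towards which the block is pressed; 186 mm to -y of the clamp's origin, 30 mm above the worktop
- charcoal: black charcoal soldering block bound with wire, 64 x 117 x 30 mm, 0.09 kg, lying loose on the clamp's base plate before the anvil, its 64 mm side along the clamp's axis; origin at the centre of its underside. Brittle: more than 40 N from the pad crushes it; firm means 6 N or more
- cover (a joint): aluminium cover door over trigger and handle (top at z = 145 mm, 90 x 150 mm; front and end walls down to z = 85 mm), on an upright hinge. 0 shut; grows as it swings clockwise seen from above (free end towards the robot, then to the robot's left), stop at 2.2 rad; stays where left; starts up to 0.12 rad open. Wide open: 1.5 rad or more
- cover_knob (a point): grip height (z = 170 mm) on the cover's upright black knob, 16 mm thick and standing from z = 145 to 184 mm, 145 mm from the hinge axis; moves with the cover. It is round, so the hand need not turn with the cover
- cover_hinge (a point): on the vertical hinge axis of the cover, clamp frame y = +100 mm
- solder_tin: bystander: round tin, 57 mm wide, 28 mm high, right of the clamp; leave it alone
- borax_dish: bystander: white dish, 72 mm wide, 18 mm high, right of the clamp; leave it alone
- wax_spool: bystander: spool, 44 mm wide, 34 mm high, right of the clamp; leave it alone
Not all that is in view belongs to the job. Of the things that look like the charcoal, the larger one is meant.

How it is judged:
By the outcome, as a careful person would: the job done as asked, in the order asked, and still so for the second after the job is handed in, while the arm keeps its last pose, push and grip.
It also fails if it takes over 58 s, if anything falls off the work surface, if the arm or the gripper's body presses on something with over 40 N, if the wrist force passes 120 N, or if a joint passes its speed limit or range.

## Working session

There is one attempt and no reset: what is moved stays moved. The work goes in short steps, each a Python script; the robot and the scene stay as the last script left them, time stands still between calls to the robot, and variables do not carry over. Pictures are saved under pics/ and viewed, and the job is handed in when it is done.

```bash
mkdir -p pics; ls
python3 - <<'E'
from bench import bot, viewer
import cv2
for n in("side","top"):
    im=viewer.camera(n); cv2.imwrite(f"pics/{n}0.png",im[:,:,::-1])
    c=viewer.get_calibration(n); print(n,c)
print(bot.get_t(),bot.get_tool_pos(),bot.get_orientation(),bot.get_opening())
E
```

```text
pics
side {'fov_y': 56.921492797387806, 'cx': 257.2925836602429, 'cy': 185.51480459791296, 'dist': array([-0.01941156,  0.        ,  0.        ,  0.        ,  0.        ]), 'T': array([[ 0.99880635,  0.02360509, -0.04276309,  0.50091381],
       [-0.04841833,  0.36293239, -0.93055669, -0.81413376],
       [-0.00644577,  0.93151644,  0.36364209,  0.42121597],
       [ 0.        ,  0.        ,  0.        ,  1.        ]])}
top {'fov_y': 51.65967129120522, 'cx': 249.08216259597992, 'cy': 196.83406060421868, 'dist': array([-0.09367287,  0.        ,  0.        ,  0.        ,  0.        ]), 'T': array([[ 0.0026039 ,  0.99373181, -0.11176008,  0.41320433],
       [-0.99994011,  0.00139946, -0.0108541 , -0.00331798],
       [-0.01062966,  0.11178165,  0.99367594,  1.09355748],
       [ 0.        ,  0.        ,  0.        ,  1.        ]])}
0.1 [0.25574712 0.59697307 0.22667111] [-1.65572078e-04  2.01034076e-01  9.79583896e-01 -8.14680956e-04] 1.0022710781233397
```

View pics/side0.png

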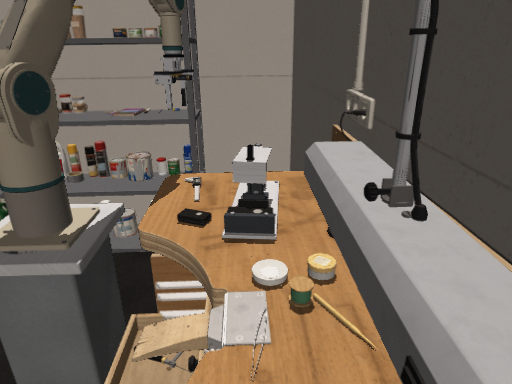

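View pics/top0.png

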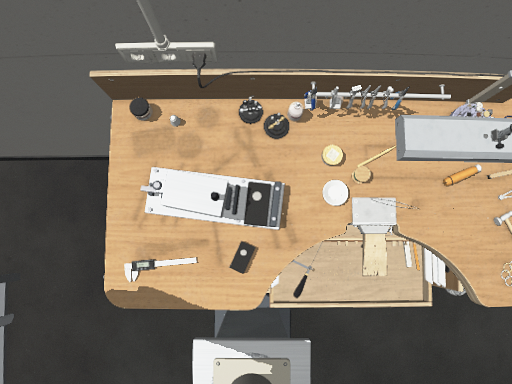

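Run:
```python
import cv2
a=cv2.imread("pics/top0.png")[150:250,130:300]; cv2.imwrite("pics/topz0.png",cv2.resize(a,None,fx=4.5,fy=4.5,interpolation=cv2.INTER_CUBIC))
a=cv2.imread("pics/side0.png")[135:250,170:300]; cv2.imwrite("pics/sidez0.png",cv2.resize(a,None,fx=5,fy=5,interpolation=cv2.INTER_CUBIC))
```

```text
(no output)
```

View pics/topz0.png

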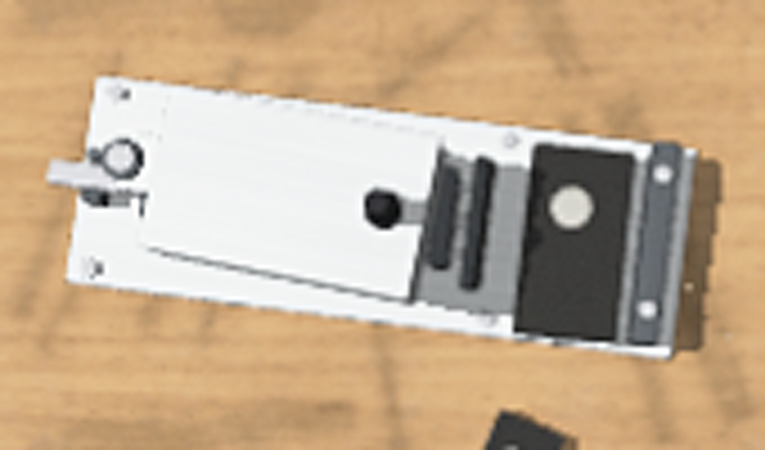

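View pics/sidez0.png

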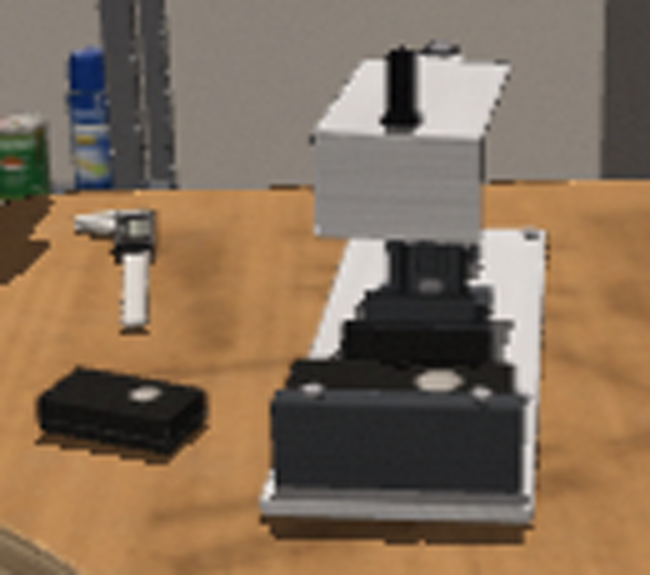

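```bash
cat > h.py <<'E'
import numpy as np, cv2
from bench import bot, viewer
def ray(n,uv):
    c=viewer.get_calibration(n); f=192/np.tan(np.radians(c['fov_y']/2))
    K=np.array([[f,0,c['cx']],[0,f,c['cy']],[0,0,1]])
    p=cv2.undistortPoints(np.array(uv,float).reshape(-1,1,2),K,np.array(c['dist']))[:,0]
    T=c['T']; d=np.c_[p[:,0],-p[:,1],-np.ones(len(p))]@T[:3,:3].T
    return T[:3,3],d
def plane(n,uv,z):
    o,d=ray(n,uv); return o+d*((z-o[2])/d[:,2])[:,None]
def tri(a,b):
    o1,d1=ray('top',[a]); o2,d2=ray('side',[b]); d1=d1[0];d2=d2[0]
    s=np.linalg.lstsq(np.c_[d1,-d2],o2-o1,rcond=None)[0]
    p=o1+d1*s[0];q=o2+d2*s[1]; return (p+q)/2,np.linalg.norm(p-q)
def proj(n,P):
    c=viewer.get_calibration(n); f=192/np.tan(np.radians(c['fov_y']/2))
    K=np.array([[f,0,c['cx']],[0,f,c['cy']],[0,0,1]])
    T=c['T']; q=(np.atleast_2d(P)-T[:3,3])@T[:3,:3]; q=q*[1,-1,-1]
    return cv2.projectPoints(q,np.zeros(3),np.zeros(3),K,np.array(c['dist']))[0][:,0]
def pic(n,name,box=None,k=1):
    im=np.ascontiguousarray(viewer.camera(n)[:,:,::-1]); cv2.imwrite(f'pics/{name}_raw.png',im)
    if box: x0,y0,x1,y1=box; im=im[y0:y1,x0:x1]
    if k!=1: im=cv2.resize(im,None,fx=k,fy=k,interpolation=cv2.INTER_CUBIC)
    cv2.imwrite(f'pics/{name}.png',im)
E
python3 - <<'E'
from h import *
np.set_printoptions(precision=4,suppress=True)
Z=lambda l:(np.array(l,float)+.5)/4.5-.5+[130,150]
S=lambda l:(np.array(l,float)+.5)/5-.5+[170,135]
c=plane('top',Z([(98,77),(700,150),(672,357),(68,280)]),.01); print(c)
print([np.linalg.norm(c[i]-c[(i+1)%4]) for i in range(4)])
ctr=c.mean(0); yv=(c[0]+c[3]-c[1]-c[2])[:2]; yv/=np.linalg.norm(yv); xv=np.array([yv[1],-yv[0]])
xv2=(c[0]+c[1]-c[2]-c[3])[:2];print('ctr',ctr,'y',yv,'x',xv,'x2',xv2/np.linalg.norm(xv2))
af=plane('top',Z([(650,145),(630,345)]),.056); print('anvil',af, (af[:,:2]-ctr[:2])@yv,(af[:,:2]-ctr[:2])@xv)
ang=np.arctan2(yv[1],yv[0])-np.pi/2; print('yaw',ang)
o=ctr[:2]+yv*(((af[:,:2]-ctr[:2])@yv).mean()+.186); print('origin',o)
# knob top
k=plane('top',Z([(379,206)]),.184)[0]; print('knob top',k,(k[:2]-o)@xv,(k[:2]-o)@yv)
kk=tri(Z([(379,206)])[0],S([(402,53)])[0]);print(kk)
ks=plane('side',S([(402,53)]),.184);print(ks)
h=plane('top',Z([(123,158)]),.15)[0]; print('hingepillar?',(h[:2]-o)@xv,(h[:2]-o)@yv)
# charcoal corners
cc=plane('top',Z([(535,143),(638,155),(618,340),(512,332)]),.04); print('char',np.c_[(cc[:,:2]-o)@xv,(cc[:,:2]-o)@yv])
# cover top corners
cv=plane('top',Z([(442,140),(410,300),(143,247),(165,100)]),.145); print('cover',np.c_[(cv[:,:2]-o)@xv,(cv[:,:2]-o)@yv])
E
```

```text
[[ 0.6195  0.2821  0.01  ]
 [ 0.5738 -0.091   0.01  ]
 [ 0.4471 -0.0731  0.01  ]
 [ 0.493   0.2969  0.01  ]]
[np.float64(0.3758716977094274), np.float64(0.12791812018310963), np.float64(0.3727790933311951), np.float64(0.12738003453853255)]
ctr [0.5333 0.1037 0.01  ] y [0.1222 0.9925] x [ 0.9925 -0.1222] x2 [ 0.9918 -0.1278]
anvil [[ 0.5699 -0.0579  0.056 ]
 [ 0.4526 -0.0458  0.056 ]] [-0.1559 -0.1583] [ 0.056  -0.0618]
yaw -0.12254371072311732
origin [0.5369 0.1324]
knob top [0.5188 0.0881 0.184 ] -0.012570319755576674 -0.04614033095428276
(array([0.5215, 0.0884, 0.1821]), np.float64(0.005021490888810757))
[[0.5238 0.0823 0.184 ]]
hingepillar? -0.00038179016539391093 0.09842144884813786
char [[ 0.0513 -0.1172]
 [ 0.0517 -0.179 ]
 [-0.0591 -0.1804]
 [-0.0622 -0.1178]]
cover [[ 0.031  -0.0706]
 [-0.0565 -0.0649]
 [-0.0463  0.0816]
 [ 0.0344  0.0817]]
```

```bash
cat >> h.py <<'E'
np.set_printoptions(precision=4,suppress=True)
O=np.array([.5369,.1324]); YV=np.array([.1222,.9925]); XV=np.array([.9925,-.1222]); H=O+.1*YV
def qdir(d): # tool down with tool y along d
    a=np.arctan2(d[0],d[1])/2; return np.array([0,np.sin(a),np.cos(a),0])
def knob(th): # world xy of knob at cover angle
    return H+.1455*(-np.sin(th)*XV-np.cos(th)*YV)
def st(m=''): print(m,'t%.2f'%bot.get_t(),bot.get_tool_pos(),'F',bot.get_ft_force(),'op %.3f'%bot.get_opening())
E
python3 - <<'E'
from h import *
q=qdir((YV-XV)/2**.5); q2=qdir(YV)
print(knob(.086))
for p in [[.5205,.087,.26],[*knob(1.0),.173],[*knob(2.0),.173]]:
    print(bot.ik(p,q))
print(bot.ik([*(O+.0015*YV),.109],q2), bot.ik([*knob(2.0),.173],q2))
bot.movep([.5205,.087,.25],q); st()
bot.servo_line([.5205,.087,.175],rate=.12,contact_N=8); st()
bot.gripper_to(0.0,25); st('grip')
pic('top','t1',(130,120,300,250),4.5);pic('side','s1',(170,60,300,250),3)
E
```

```text
[0.519  0.0893]
[-0.1141  0.4173 -0.1489  1.8134  0.0759  0.9164  1.937 ]
[-0.2848  0.4414 -0.2209  2.1071  0.1644  0.6088  1.6133]
[-0.5155  0.5323 -0.2413  1.9184  0.1867  0.7122  1.3673]
[-0.2733  0.6534 -0.0331  1.8966  0.0361  0.5922  1.1187] [-0.6552  0.5238 -0.0365  1.9225  0.0285  0.6958  0.7396]
 t2.17 [0.5205 0.088  0.25  ] F [0.316  0.6789 0.3594] op 1.001
 t2.94 [0.521  0.0873 0.1754] F [ 0.1038 -0.3468  0.2438] op 0.998
grip t4.12 [0.5205 0.0869 0.175 ] F [-0.1194 -0.5982  0.9646] op 0.166
```

Run:
```python
from h import *
p=bot.get_tool_pos()[:2]; r=p-H; R=np.linalg.norm(r); th0=np.arctan2(-r@XV,-r@YV); print(R,th0)
e=p-knob(th0)
n=13
for i,th in enumerate(np.linspace(th0,1.95,n+1)[1:]):
    t=knob(th)+e*max(0,1-i/3)
    bot.servo_line([*t,.175],rate=.1)
    if i%3==2 or i==0: st('%.2f'%th)
    if np.linalg.norm(bot.get_ft_force())>40: print('HIGH',th);st();break
st()
pic('top','t2',(130,120,300,280),4);pic('side','s2',(120,60,300,250),4)
```

```text
0.14757591621159274 0.07286255129469374
0.22 t4.58 [0.4995 0.0918 0.1749] F [-1.0452 -3.0518 -0.7431] op 0.162
0.51 t5.30 [0.4626 0.1126 0.1749] F [-2.1001 -4.5253  3.1976] op 0.164
0.94 t6.38 [0.422  0.1611 0.1749] F [-2.1529 -0.7135 -3.0187] op 0.163
1.37 t7.46 [0.4042 0.2209 0.1749] F [ 0.7407 -0.4406 -7.9427] op 0.167
1.81 t8.53 [0.4133 0.2828 0.175 ] F [ 2.8632 -2.0825 -6.9336] op 0.164
 t8.89 [0.4222 0.3014 0.175 ] F [ 3.9744 -2.2287 -6.7158] op 0.164
```

View pics/t2.png

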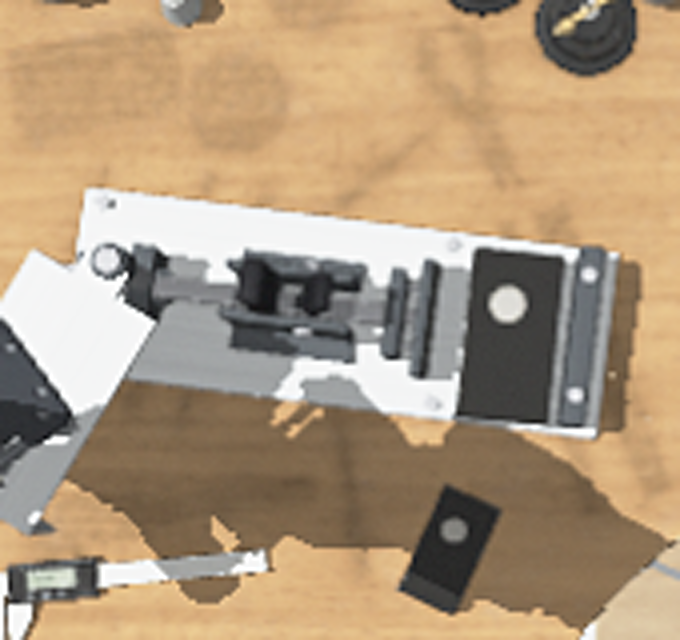

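Run:
```python
from h import *
bot.gripper_to(0.6,25); p=bot.get_tool_pos()
bot.servo_line([p[0],p[1],.25],rate=.15); st()
pic('top','t3',(175,165,245,220),11);pic('side','s3',(210,110,290,250),4)
```

```text
t10.43 [0.4212 0.3013 0.2495] F [-0.9982  0.6546 -0.2558] op 0.601
```

View pics/t3.png

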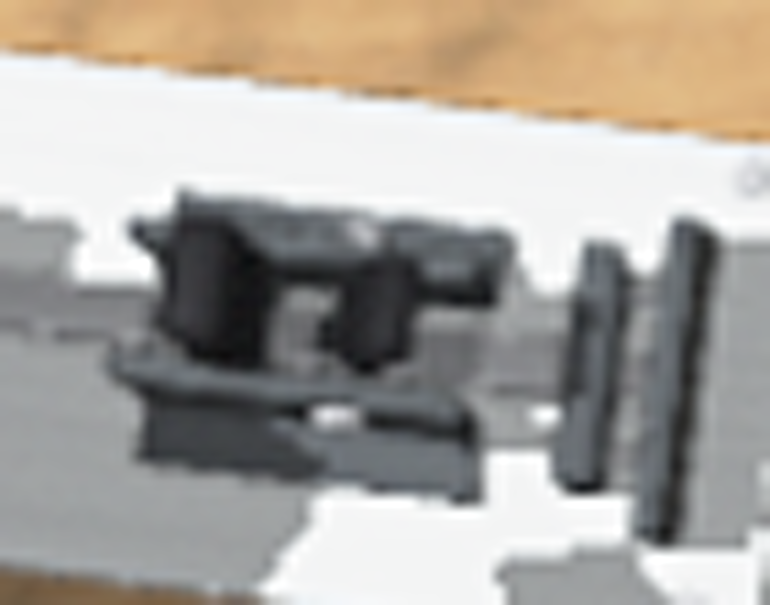

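View pics/s3.png

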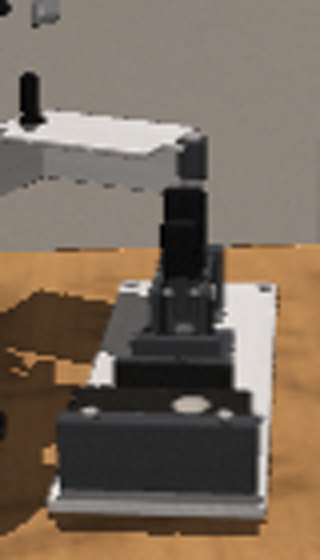

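Run:
```python
from h import *
def W(x,y,z): return np.r_[O+x*XV+y*YV,z]
im=cv2.imread('pics/t3.png')
def box(x0,x1,y0,y1,z,c):
    u=proj('top',[W(x0,y0,z),W(x1,y0,z),W(x1,y1,z),W(x0,y1,z)])
    u=(u-[175,165]+.5)*11; cv2.polylines(im,[u.astype(int)],True,c,1); 
box(-.015,.015,.006,.022,.134,(0,255,0)); box(-.013,.013,-.038,-.026,.126,(0,0,255))
cv2.imwrite('pics/ov3.png',im)
```

```text
(no output)
```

View pics/ov3.png

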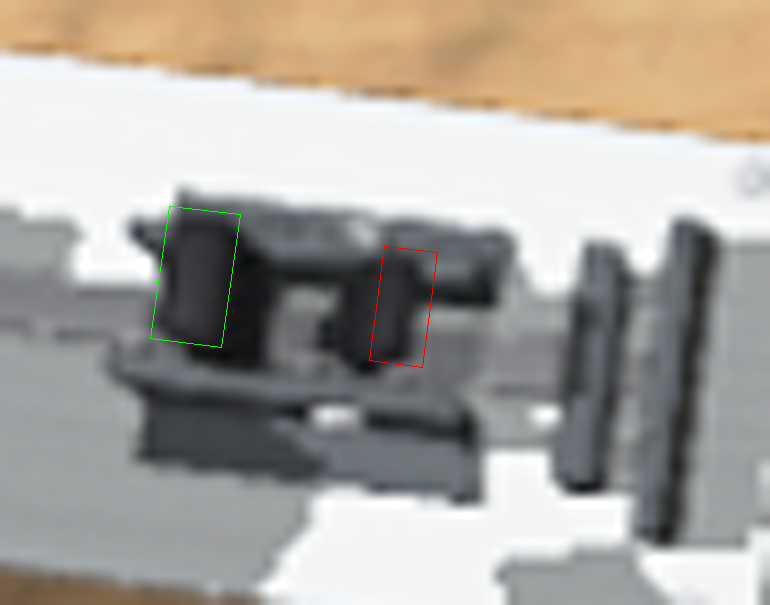

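Run:
```python
from h import *
q=qdir(YV); g=O+.0015*YV
bot.movep([*g,.25],q)
bot.gripper_to(1.0,14); st()
print(bot.servo_line([*g,.109],rate=.1,contact_N=6)); st('down')
pic('top','t4',(175,165,245,220),11);pic('side','s4',(210,110,290,250),4)
```

```text
t12.11 [0.5371 0.1339 0.25  ] F [ 0.1664 -0.3561  0.6694] op 1.005
False
down t13.67 [0.5375 0.134  0.1095] F [ 0.4956 -0.2709  0.4492] op 1.001
```

View pics/s4.png

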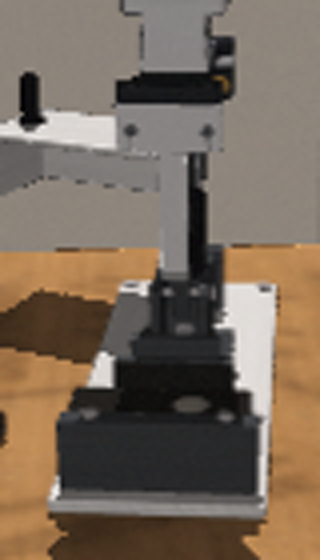

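View pics/t4.png

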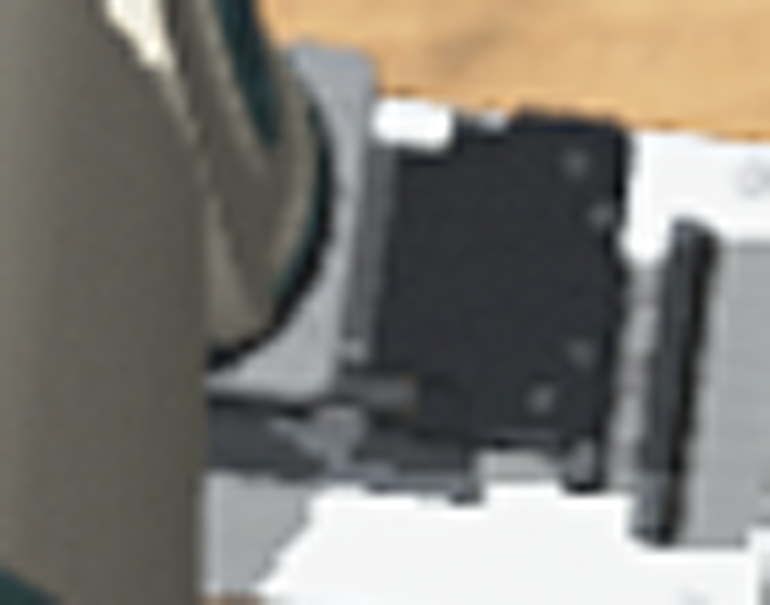

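Run:
```python
from h import *
pic('top','j0',(210,160,290,230),8)
bot.gripper_to(0.0,14); st('sq1'); print(bot.get_ft_force()[:2]@YV)
bot.dwell(.3); st('sq1'); print(bot.get_ft_force()[:2]@YV)
pic('top','j1',(210,160,290,230),8)
```

```text
sq1 t14.68 [0.5373 0.1334 0.1092] F [ 0.5705 -2.0914  3.2069] op 0.438
-2.0060176395157634
sq1 t14.98 [0.5373 0.1334 0.1092] F [-0.2478 -4.6836  5.0315] op 0.444
-4.678796253548907
```

View pics/j0.png

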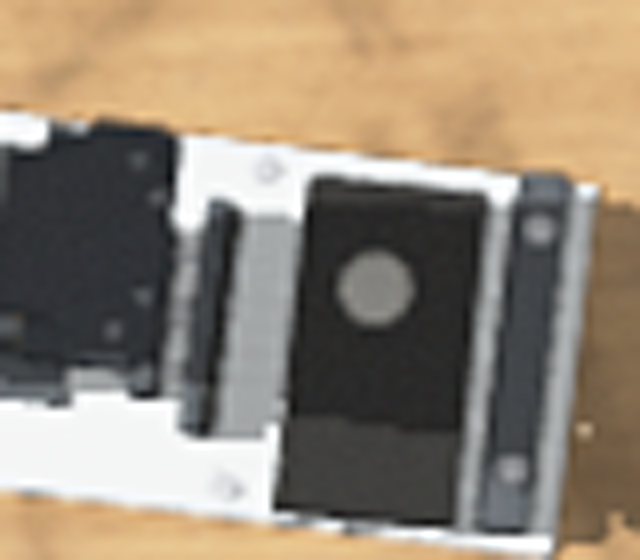

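View pics/j1.png

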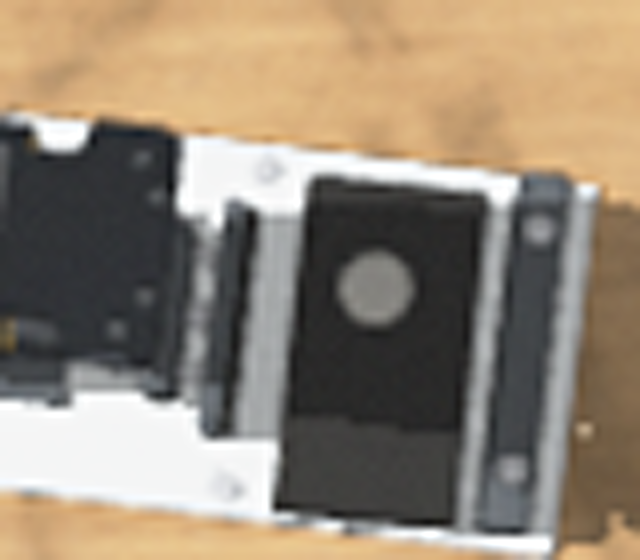

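Run:
```python
from h import *
def sq(i):
    bot.gripper_to(1.0,14); bot.dwell(.3); st('rel')
    pic('top',f'jr{i}',(210,160,290,230),8)
    bot.gripper_to(0.0,14); bot.dwell(.3); st('sq%d'%i); print(bot.get_ft_force()[:2]@YV)
    pic('top',f'j{i}',(210,160,290,230),8)
sq(2)
if bot.get_opening()<.455: sq(3)
a=[cv2.imread(f'pics/{n}_raw.png')[165:225,215:290] for n in('j1','jr2','j2','j3')if __import__('os').path.exists(f'pics/{n}_raw.png')]
cv2.imwrite('pics/m3.png',cv2.resize(np.vstack([np.hstack(a[:2]),np.hstack(a[2:4] if len(a)>3 else [a[2]]*2)]),None,fx=5,fy=5,interpolation=cv2.INTER_CUBIC)[:600])
```

```text
rel t16.27 [0.5371 0.1339 0.109 ] F [0.975  0.1595 0.6734] op 0.999
sq2 t17.48 [0.5373 0.1334 0.1093] F [-0.3813 -3.1762  5.7897] op 0.442
-3.1989964364946197
rel t18.77 [0.5371 0.1339 0.109 ] F [ 0.2722 -0.0926 -0.0245] op 0.998
sq3 t19.98 [0.5374 0.1334 0.1093] F [-0.6523 -2.6727  5.2609] op 0.440
-2.7323636600305807
```

View pics/m3.png

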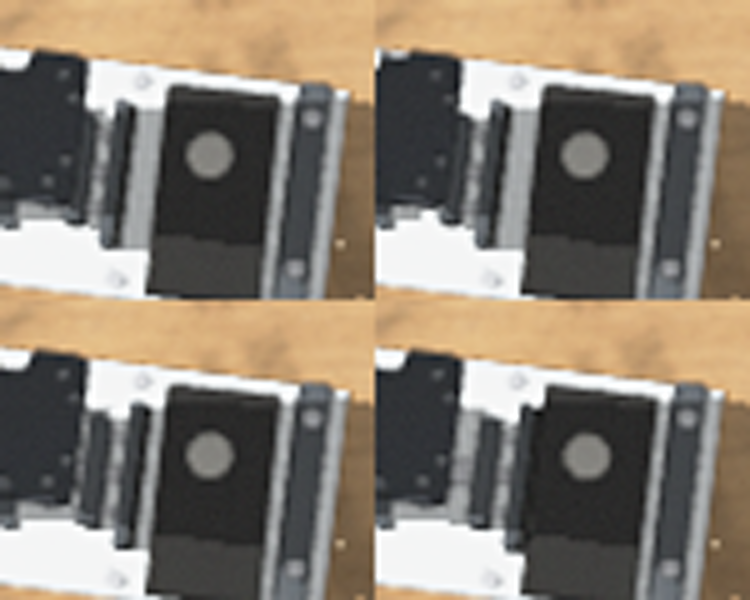

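```bash
cat >> h.py <<'E'
def sq(i):
    bot.gripper_to(1.0,14); bot.dwell(.3); st('rel')
    bot.gripper_to(0.0,14); bot.dwell(.3); st('sq%d'%i); print(bot.get_ft_force()[:2]@YV)
    pic('top',f'j{i}',(210,160,290,230),8)
E
python3 - <<'E'
from h import *
sq(4)
E
```

```text
rel t21.26 [0.5371 0.1339 0.109 ] F [ 0.5721 -0.0893  0.1519] op 0.999
sq4 t22.43 [0.5373 0.1333 0.1093] F [ 0.1659 -3.9941  4.7322] op 0.446
-3.943859494396283
```

View pics/j4.png

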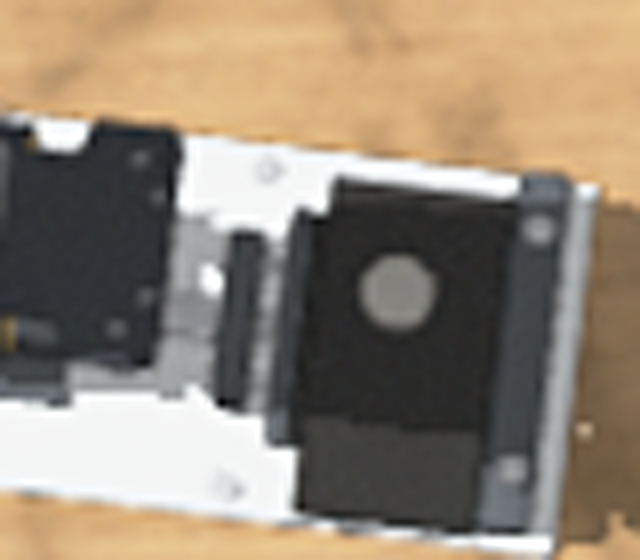

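Run:
```python
from h import *
sq(5); bot.dwell(.3); st()
```

```text
rel t23.71 [0.5371 0.1339 0.109 ] F [ 0.004  -0.5218  0.2426] op 1.001
sq5 t24.76 [0.5365 0.1279 0.1095] F [ -0.7102 -12.2246   8.338 ] op 0.561
-12.219676008556881
 t25.11 [0.5365 0.128  0.1095] F [ -2.4276 -11.1098   8.9007] op 0.565
```

View pics/j5.png

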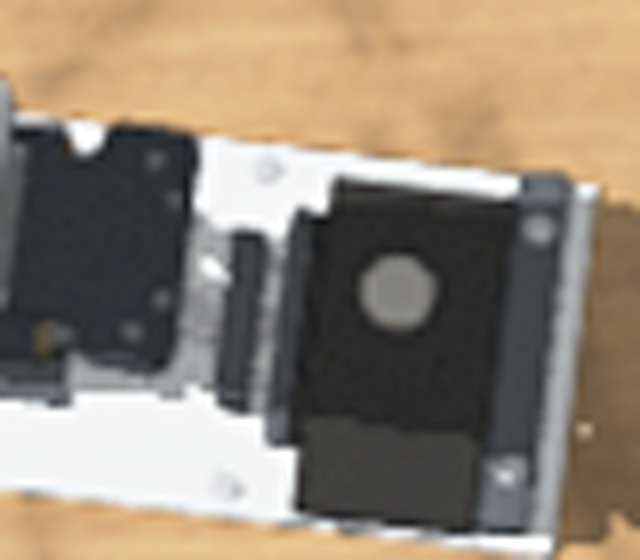

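Run:
```python
from h import *
bot.gripper_to(0.0,17); bot.dwell(.3); st('17')
bot.gripper_to(0.0,20); bot.dwell(.5); st('20')
pic('top','j6',(130,120,300,280),4);pic('side','s6',(120,60,300,250),4)
```

```text
17 t25.62 [0.5366 0.1284 0.1095] F [ -2.2857 -10.1947   8.4781] op 0.555
20 t26.34 [0.5366 0.129  0.1095] F [-1.6088 -9.3705  8.3207] op 0.540
```

View pics/j6.png

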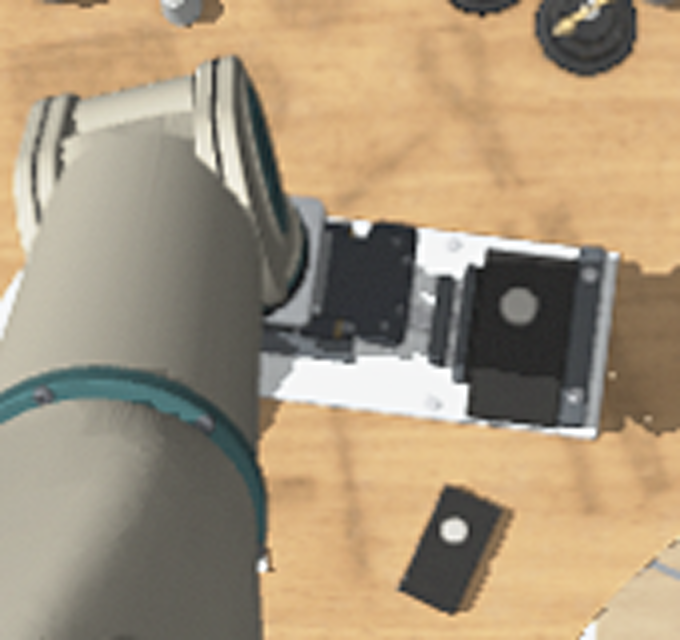

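View pics/s6.png

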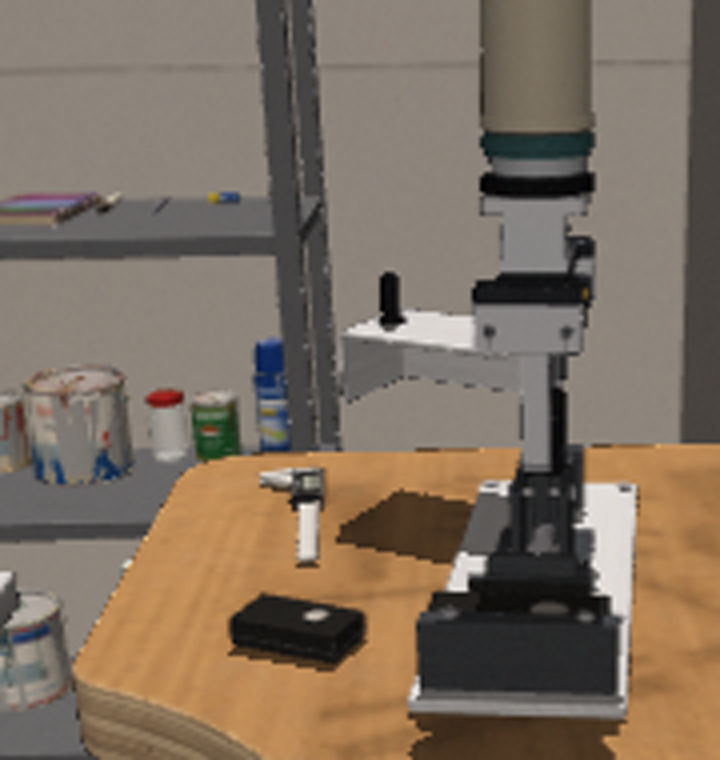

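Run:
```python
from h import *
bot.dwell(.3); st(); bot.job_done(); st()
```

```text
t26.74 [0.5367 0.129  0.1095] F [-1.947  -8.6128  7.6591] op 0.542
the job is handed in; nothing more can be done
the job is handed in; nothing more can be done
```

I opened the cover by its knob, pumped the trigger until the jaw pressed the charcoal block against the anvil, and handed the job in at about 27 s with the trigger still squeezed.

- **Cover:** I swung it along its arc to about 1.95 rad by the arm's own position. The top view showed the door clear of the handle and trigger.
- **Pumping:** I made four full squeezes at 14 N, each closing to about 42 mm across handle and trigger, with a full release after each. The fifth squeeze stopped in mid stroke at about 53 mm, against the work. I then raised the grip to 17 N and finally 20 N, which I held.
- **Press on the block:** I could not read the pad directly. The rule you gave puts 20 N at about 16 N on the block, between the 6 N and 40 N limits. The fingers closed a further 2.4 mm or so as the grip went from 14 to 20 N. That suggests about 10 N more on the pad, against 8 N expected from the rule.
- **Last pictures:** The block lies between jaw and anvil and looks unbroken, and the smaller decoy is where it was. The tin, dish and spool were outside the frame of those last crops, but the arm never went near them.

Checks that disagreed:
- **Jaw travel:** in the images it came to about 6 to 7 mm per stroke, slightly under the stated 8 to 12 mm. I put that down to pixel error.
- **Arm side load:** the arm gave way about 5 mm sideways in the last squeeze, so the handle finger also rests on the handle. The side load on the wrist is about 9 N and was steady at hand-in.

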